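Sort the sleeved sockets into their colour-coded holders

ROBOT

A 6-joint arm with a two-finger parallel gripper is mounted at the origin on the work surface. World frame = base frame: x ahead of the robot, y to its left, z up, the work surface at z = 0. Lengths are in m, angles in rad, forces in N, time in s.
With the tool pointing down it reaches from about 0.325 to 0.875 m from the base axis. Payload 4.4 kg.
Tool frame: the origin (TCP) lies at the very end of the fingers, on their centre line; the grasp point (between the pads) lies 19 mm behind it; z points along the fingers, y is the line along which they close (so a half turn about z gives the same grasp; the last joint's range is limited). The gripper opens to 85 mm and grips with 20 to 120 N. Pads are 22 mm wide; open, the fingers measure 114 mm over their backs; the gripper's body (76 mm by 85 mm) begins 54 mm behind the grasp point. The pads swing forward as they close: fully open they stand 13 mm farther back than shut.
Start: joints at [-1.446, 0.207, 1.542, -0, 1.393, -0.15], TCP at [0.157, -0.553, 0.231] pointing down, gripper open.
Joint ranges: [-2.73, 2.73], [-0.86, 2.22], [0.23, 2.46], [-1.11, 4.25], [0.08, 2.63], [-2.82, 2.82]. Speed limits (rad/s): [2.79, 2.79, 3.14, 3.14, 3.14, 3.14].

INTERFACE

Orientations are given as a unit quaternion [w, x, y, z].
In Python, from rig import get_obs, camera, close_job gives the robot as it stands. The module is installed in compiled form; this text tells all that it offers.
- The arm moves only by the tool servo_tool, never from a script. Its argument "steps" is one flat list of numbers, 7 for each row, row after row: the turn, a rotation vector about the world's x, y, z scaled (see below), then the shift along the world's x, y, z scaled (see below), then the closure, from -1 (fully open) to 1 (shut). A call has 1 to 8 rows; each row is the pose to reach, as a shift and turn from the pose commanded when the call began; what a row does not reach only later rows make up. The controller multiplies each number of a shift by 0.15 m and each number of a turn by 90 degrees. A row lasts 1/12 s, in which the tool goes at most 41.7 mm and 7.16 degrees, less where a joint would pass 70% of its speed; a pose out of reach is approached as far as the arm can. A call with a number of a shift or a turn outside -1 to 1 is refused whole. A call with a gripper value outside its range is refused whole. The fingers move at their own pace and stop on an object; "grip_force" is the grip in N (left out, the last holds). Time passes only in rows, so rows that repeat a pose let the fingers close. It gives the time, the measured TCP pose, the force, the opening and the grip force at its end, in the units of the state.
- get_obs(): the state, without advancing time (a new reading comes with each control period).
- camera(name): name is "side" or "top"; returns a dict with "color" (384x512x3 uint8, red, green, blue), "vfov" (degrees; the focal length in pixels is half the picture's height over the tangent of half this angle, whatever the lens; pixels are square), "cx", "cy" (the principal point, pixels), "extrinsics" (4x4, takes a point from camera to world coordinates). Camera axes: x right, y down, z forward; pixel columns grow to the right and rows downward; lengths in m; the calibration is good to about 2 mm. A picture is of the moment at which its call begins. There is no depth.
- close_job(): hands the job in; it is judged then, once.
The state is a dict: "t": time; "joints": joint angles; "qd": joint speeds; "joint_torque": joint torques, N m; "ee_pos": TCP position; "ee_rot": TCP orientation; "contact_force": force on the tool from outside, world axes, zero at the start; "ft_torque": the same for the moment, N m; "width": finger opening in m; "gripper_force": force on a finger pad.
Only numpy, scipy, OpenCV 4.12 (cv2) and the standard library are available. Lean on these libraries where they do the work, as an engineer would, in place of code of your own. Each camera call takes 0.05 s, during which the arm holds its last target. There are 200 camera calls.

TASK

Put the four colour-sleeved wheel-nut sockets away: stand each one upright, mouth up, inside the rim of the holder of its own colour (red, blue, green and yellow, in any order). Leave the plain black and the plain chrome socket standing where they are, and do not knock any socket over on the way.

Things in the scene. Friction and masses are not known exactly. Their poses are not given: they have to be found in the camera images.
- red_socket: loose upright impact socket for wheel nuts with a red plastic sleeve: a cylinder 36 mm in diameter and 70 mm tall, about 0.2 kg, dark steel showing at both ends, open mouth up; seen from above a red ring round a dark hole. Origin: centre of its underside; z up along its axis
- blue_socket: loose upright impact socket for wheel nuts with a blue plastic sleeve: a cylinder 34 mm in diameter and 70 mm tall, about 0.2 kg, dark steel showing at both ends, open mouth up; seen from above a blue ring round a dark hole. Origin: centre of its underside; z up along its axis
- green_socket: loose upright impact socket for wheel nuts with a green plastic sleeve: a cylinder 32 mm in diameter and 70 mm tall, about 0.2 kg, dark steel showing at both ends, open mouth up; seen from above a green ring round a dark hole. Origin: centre of its underside; z up along its axis
- yellow_socket: loose upright impact socket for wheel nuts with a yellow plastic sleeve: a cylinder 30 mm in diameter and 70 mm tall, about 0.2 kg, dark steel showing at both ends, open mouth up; seen from above a yellow ring round a dark hole. Origin: centre of its underside; z up along its axis
- red_holder: red socket holder, fixed to the bench where it stands at the start: black square base 76 x 76 mm, 5 mm thick, carrying a red round rim of 66 mm outer and 56 mm inner diameter whose top is 13 mm above the bench; the flat floor inside the rim is 5 mm above the bench. Origin: centre of the underside of the base, on the bench; z up
- blue_holder: blue socket holder, fixed to the bench where it stands at the start: black square base 76 x 76 mm, 5 mm thick, carrying a blue round rim of 66 mm outer and 56 mm inner diameter whose top is 13 mm above the bench; the flat floor inside the rim is 5 mm above the bench. Origin: centre of the underside of the base, on the bench; z up
- green_holder: green socket holder, fixed to the bench where it stands at the start: black square base 76 x 76 mm, 5 mm thick, carrying a green round rim of 66 mm outer and 56 mm inner diameter whose top is 13 mm above the bench; the flat floor inside the rim is 5 mm above the bench. Origin: centre of the underside of the base, on the bench; z up
- yellow_holder: yellow socket holder, fixed to the bench where it stands at the start: black square base 76 x 76 mm, 5 mm thick, carrying a yellow round rim of 66 mm outer and 56 mm inner diameter whose top is 13 mm above the bench; the flat floor inside the rim is 5 mm above the bench. Origin: centre of the underside of the base, on the bench; z up
- black_socket: plain all-black socket without a sleeve, 32 mm in diameter, 70 mm tall, loose, standing upright on the bench; not to be moved. Origin: centre of its underside; z up
- chrome_socket: plain bare silver-metal socket without a sleeve, 32 mm in diameter, 70 mm tall, loose, standing upright on the bench; not to be moved. Origin: centre of its underside; z up
Mind the look-alikes: they are no part of the job. What is shaped like the yellow_holder but pink or white is not meant.

How it is judged:
By the outcome, as a careful person would: the job done as asked, in the order asked, and still so for the second after the job is handed in, with the robot touching nothing.
It also fails if it takes over 120 s, if anything falls off the work surface, if the arm or the gripper's body presses on something with over 40 N, if the wrist force passes 120 N, or if a joint passes its speed limit or range.

## Working session

There is one attempt and no reset: what is moved stays moved. The work goes in short steps, Python scripts to look and compute and a tool call to move; the robot and the scene stay as the last step left them, time stands still between calls to the robot, and variables do not carry over. Pictures are saved under pics/ and viewed, at most 14 in all, crops included, and the job is handed in when it is done.

Besides the shell and the picture viewer there is one more tool, called after "Request:" as a command line: name --argument value ..., lists and objects as JSON in quotes. servo_tool: Moves the arm, as the interface text tells. Shifts and turns lie within -1 to 1; 1 stands for 0.15 m of shift or 90 degrees of turn. Its arguments: {"type":"object","properties":{"steps":{"type":"array"},"grip_force":{"type":"number"}},"required":["steps"]}

```bash
mkdir -p pics; python3 - <<'E'
from rig import *
import cv2,numpy as np
o=get_obs();print(o['t'],o['ee_pos'],o['ee_rot'],o['width'])
for n in('top','side'):
    c=camera(n);cv2.imwrite(f'pics/{n}0.png',cv2.resize(c['color'][:,:,::-1],(800,600),interpolation=cv2.INTER_CUBIC));cv2.imwrite(f'{n}0_raw.png',c['color'][:,:,::-1])
    print(n,c['vfov'],c['cx'],c['cy'],np.round(c['extrinsics'],4).tolist())
E
```

```text
0.0 [ 0.15648016 -0.552506    0.23011966] [-1.15274520e-03  9.90505257e-01  1.37470023e-01  2.46330008e-05] 0.08525895987990005
top 42.909386852588284 247.3414486515404 191.15055279217447 [[0.0028, -0.9835, 0.1806, 0.3467], [-1.0, -0.0023, 0.0028, -0.0038], [-0.0023, -0.1807, -0.9835, 1.4621], [0.0, 0.0, 0.0, 1.0]]
side 47.559760540422594 250.82396143018164 188.80549975560587 [[-0.8255, -0.426, 0.3702, 0.1688], [-0.5643, 0.6293, -0.5344, 0.6221], [-0.0053, -0.6501, -0.7599, 0.9401], [0.0, 0.0, 0.0, 1.0]]
```

View pics/top0.png

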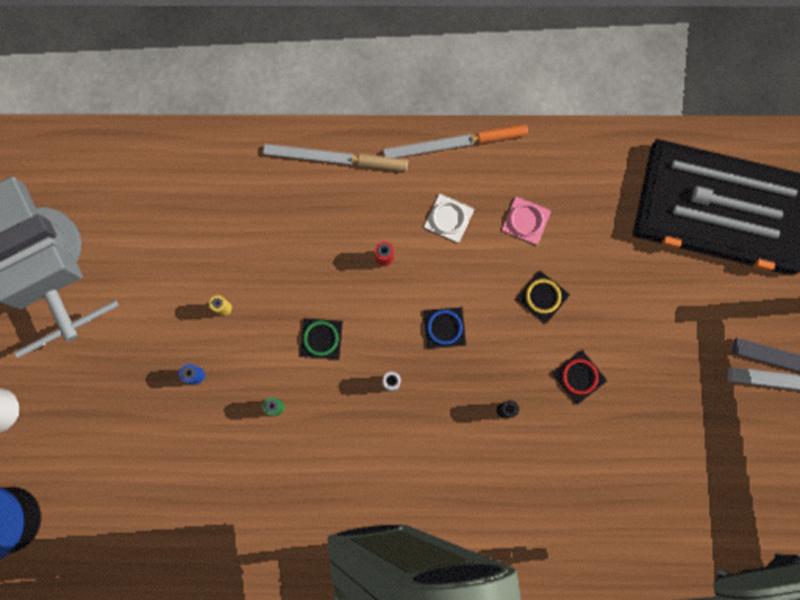

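View pics/side0.png

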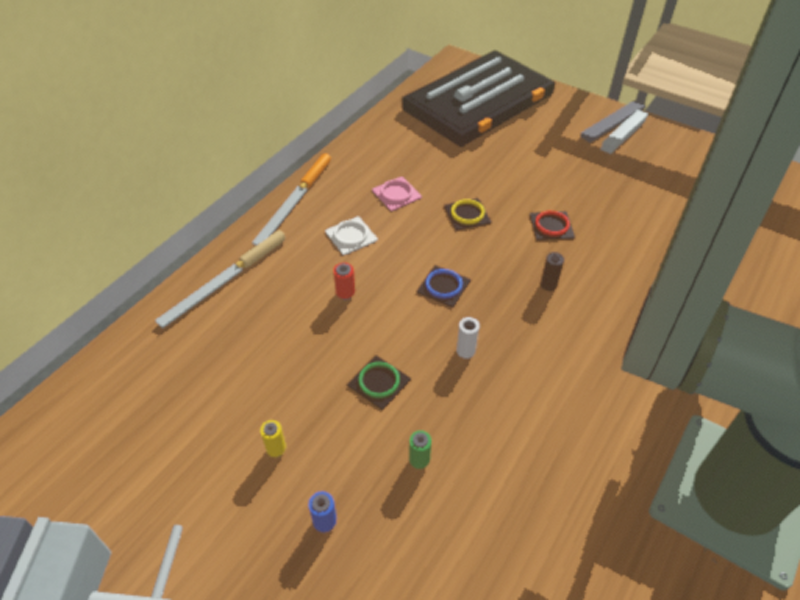

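The top view shows these sockets (800x600 px):
- Red (384,252), yellow (220,305), blue (192,373) and green (273,406) are the ones to move.
- Chrome (392,380) and black (508,409) stay.

It shows these holders: green (321,339), blue (445,328), yellow (543,297) and red (580,377). The look-alikes are white (447,217) and pink (526,220). The yellow-rimmed holder on the black base at (543,297) fits the description, since the pink and white ones differ in colour and have light bases. I'll confirm it in an enlarged crop.

```bash
python3 - <<'E'
import cv2
a=cv2.imread('top0_raw.png')
cv2.imwrite('pics/c1.png',cv2.resize(a[130:280,105:255],(600,600),interpolation=cv2.INTER_CUBIC))
cv2.imwrite('pics/c2.png',cv2.resize(a[130:280,250:400],(600,600),interpolation=cv2.INTER_CUBIC))
E
```

```text
(no output)
```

View pics/c1.png

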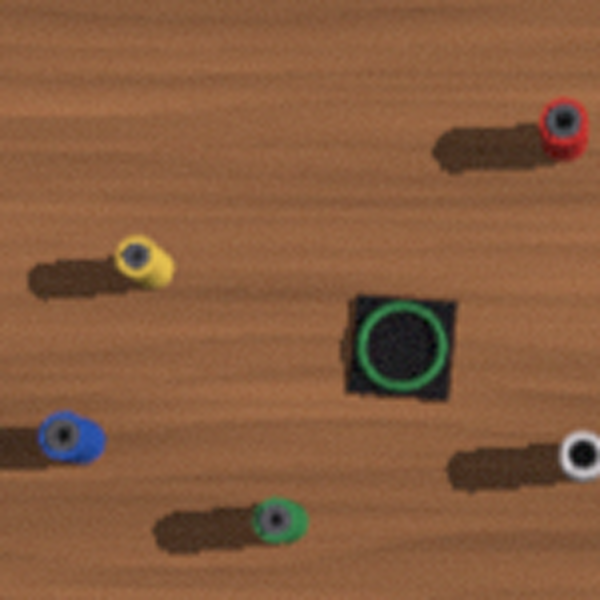

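View pics/c2.png

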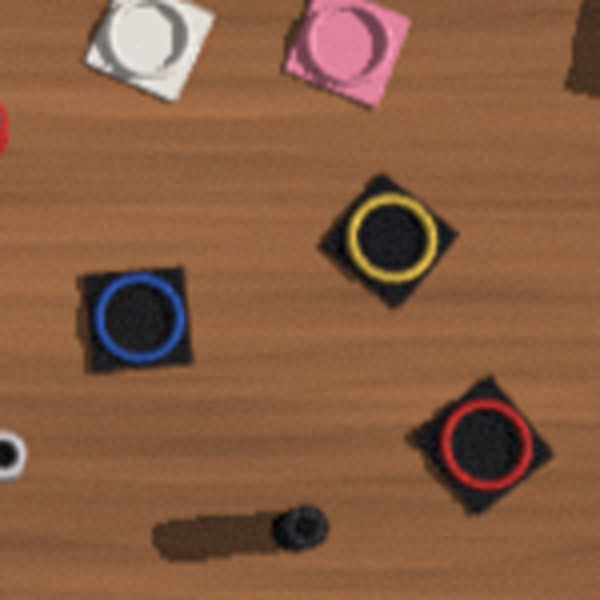

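Crop 1 (4x) shows the mouths: red (563,121), yellow (136,256), blue (64,435), green (276,520) and chrome (583,455). The green rim is centred at (402,346). Crop 2 shows the rims: blue (140,317), yellow (393,238), red (487,444), and the black mouth at (307,525). The yellow rim on its black base is confirmed as the right one.

```bash
cat >m.py <<'E'
import numpy as np
T=dict(f=192/np.tan(np.radians(42.909386852588284/2)),c=(247.3414,191.1506),E=np.array([[0.0028,-0.9835,0.1806,0.3467],[-1.0,-0.0023,0.0028,-0.0038],[-0.0023,-0.1807,-0.9835,1.4621]]))
S=dict(f=192/np.tan(np.radians(47.559760540422594/2)),c=(250.824,188.8055),E=np.array([[-0.8255,-0.426,0.3702,0.1688],[-0.5643,0.6293,-0.5344,0.6221],[-0.0053,-0.6501,-0.7599,0.9401]]))
def pt(C,u,v,z):
    d=C['E'][:,:3]@[(u-C['c'][0])/C['f'],(v-C['c'][1])/C['f'],1]
    p=C['E'][:,3];return p+d*(z-p[2])/d[2]
E
python3 - <<'E'
from m import *
c=lambda x,y,o:((x+.5)/4-.5+o,(y+.5)/4-.5+130)
s=lambda x,y:((x+.5)*.64-.5,(y+.5)*.64-.5)
D={'Sred':(c(563,121,105),s(344,269)),'Syel':(c(136,256,105),s(270,428)),'Sblu':(c(64,435,105),s(321,501)),'Sgrn':(c(276,520,105),s(420,438)),
'chrome':(c(583,455,105),s(469,325)),'black':(c(307,525,250),s(554,260)),
'Hgrn':(c(402,346,105),s(379,380)),'Hblu':(c(140,317,250),s(444,284)),'Hyel':(c(393,238,250),s(468,212)),'Hred':(c(487,444,250),s(552,223))}
for k,(a,b) in D.items():
    z=.013 if k[0]=='H' else .07
    p=pt(T,*a,z);q=pt(S,*b,z);print(k,p.round(4)[:2],q.round(4)[:2],'r',np.hypot(p[0],p[1]).round(3))
E
```

```text
Sred [0.6955 0.0062] [0.6961 0.0075] r 0.696
Syel [0.5943 0.315 ] [0.5965 0.3171] r 0.673
Sblu [0.4647 0.3607] [0.4672 0.3624] r 0.588
Sgrn [0.4051 0.2079] [0.4087 0.209 ] r 0.455
chrome [ 0.4515 -0.0089] [ 0.4539 -0.0073] r 0.452
black [ 0.4028 -0.2234] [ 0.4033 -0.2165] r 0.461
Hgrn [0.5366 0.1263] [0.5362 0.1312] r 0.551
Hblu [ 0.5591 -0.1115] [ 0.5577 -0.1049] r 0.57
Hyel [ 0.6197 -0.3029] [ 0.6186 -0.2958] r 0.69
Hred [ 0.4648 -0.3671] [ 0.4657 -0.3607] r 0.592
```

The two cameras agree to a few mm. Red goes first, and I'll keep the tool yaw fixed because every clearance allows it.

Request:
servo_tool --steps '[0,0,0,1,1,-0.1,-1,0,0,0,1,1,-0.1,-1,0,0,0,1,1,-0.1,-1,0,0,0,1,1,-0.1,-1,0,0,0,1,1,-0.1,-1,0,0,0,1,1,-0.1,-1]' --grip_force 50

```text
t: 0.6
ee_pos: [0.3099, -0.3976, 0.215]
ee_rot: [-0.002, 0.99, 0.14, 0.001]
contact_force: [-0.1, 0.5, -0.8]
width: 0.0855
gripper_force: 0.0
```

Request:
servo_tool --steps '[0,0,0,1,1,-0.1,-1,0,0,0,1,1,-0.1,-1,0,0,0,1,1,-0.1,-1,0,0,0,1,1,-0.1,-1,0,0,0,1,1,-0.1,-1,0,0,0,1,1,-0.1,-1]'

```text
t: 1.1
ee_pos: [0.4596, -0.2483, 0.2004]
ee_rot: [-0.002, 0.99, 0.141, 0.001]
contact_force: [0.3, 0.1, 0.6]
width: 0.0852
gripper_force: 0.0
```

Request:
servo_tool --steps '[0,0,0,1,1,-0.2,-1,0,0,0,1,1,-0.2,-1,0,0,0,1,1,-0.2,-1,0,0,0,1,1,-0.2,-1,0,0,0,1,1,-0.2,-1,0,0,0,1,1,-0.2,-1,0,0,0,1,1,-0.2,-1]'

```text
t: 1.68
ee_pos: [0.6071, -0.1015, 0.1698]
ee_rot: [-0.0, 0.99, 0.139, -0.001]
contact_force: [-1.0, -0.6, -0.1]
width: 0.0854
gripper_force: 0.0
```

Request:
servo_tool --steps '[0,0,0,0.59,0.72,-0.33,-1,0,0,0,0.59,0.72,-0.33,-1,0,0,0,0.59,0.72,-0.33,-1,0,0,0,0.59,0.72,-0.33,-1,0,0,0,0.59,0.72,-0.33,-1,0,0,0,0.59,0.72,-0.33,-1]'

```text
t: 2.18
ee_pos: [0.6941, 0.0038, 0.1206]
ee_rot: [0.0, 0.99, 0.138, -0.001]
contact_force: [-0.3, 0.3, -0.3]
width: 0.0856
gripper_force: 0.0
```

```bash
python3 - <<'E'
from rig import *
import cv2
print(get_obs()['ee_pos'])
a=camera('side')['color'][:,:,::-1][120:240,150:310];b=camera('top')['color'][:,:,::-1][100:220,170:330]
cv2.imwrite('pics/d1.png',cv2.resize(cv2.hconcat([a,b]),(800,300),interpolation=cv2.INTER_CUBIC))
E
```

```text
[0.69412143 0.00379506 0.12055088]
```

View pics/d1.png

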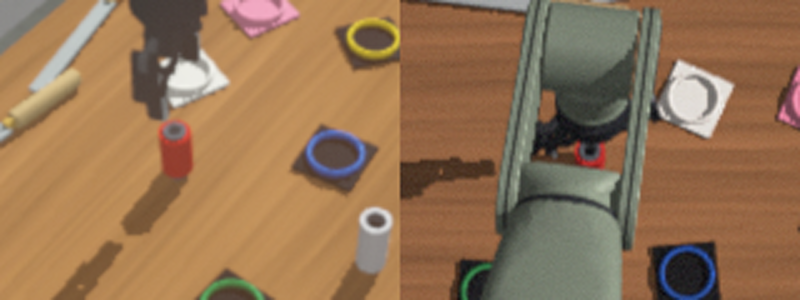

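The fingers are above the red socket, which is at left-crop (176,130). Descending and gripping.

Request:
servo_tool --steps '[0,0,0,0.01,0.02,-0.2,-1,0,0,0,0.01,0.02,-0.4,-1,0,0,0,0.01,0.02,-0.63,-1,0,0,0,0.01,0.02,-0.63,-1,0,0,0,0.01,0.02,-0.63,1,0,0,0,0.01,0.02,-0.63,1,0,0,0,0.01,0.02,-0.63,1,0,0,0,0.01,0.02,-0.63,1]'

```text
t: 2.95
ee_pos: [0.699, 0.007, 0.031]
ee_rot: [0.001, 0.991, 0.137, 0.003]
contact_force: [-0.7, -0.6, -0.0]
width: 0.0386
gripper_force: 0.0
```

Request:
servo_tool --steps '[0,0,0,0,0,0,1,0,0,0,0,0,0,1,0,0,0,0,0,0,1,0,0,0,0,0,0,1]'

```text
t: 3.28
ee_pos: [0.6991, 0.0071, 0.031]
ee_rot: [0.001, 0.99, 0.138, 0.003]
contact_force: [-0.3, -0.3, 6.2]
width: 0.035
gripper_force: 50.1
```

Request:
servo_tool --steps '[0,0,0,0,0,0.2,1,0,0,0,0,0,0.45,1,0,0,0,0,0,0.7,1,0,0,0,-0.2,-0.3,0.7,1,0,0,0,-0.35,-0.55,0.7,1,0,0,0,-0.5,-0.8,0.7,1,0,0,0,-0.63,-1,0.7,1,0,0,0,-0.63,-1,0.7,1]'

```text
t: 3.95
ee_pos: [0.5984, -0.1469, 0.1322]
ee_rot: [0.001, 0.991, 0.136, -0.002]
contact_force: [-0.4, 0.3, -2.7]
width: 0.035
gripper_force: 50.6
```

Request:
servo_tool --steps '[0,0,0,-0.16,-0.25,0,1,0,0,0,-0.32,-0.5,0,1,0,0,0,-0.47,-0.75,0,1,0,0,0,-0.63,-1,0,1,0,0,0,-0.63,-1,0,1,0,0,0,-0.63,-1,0,1]'

```text
t: 4.45
ee_pos: [0.5058, -0.2951, 0.1325]
ee_rot: [0.0, 0.991, 0.135, -0.0]
contact_force: [-0.3, 0.4, -1.6]
width: 0.0352
gripper_force: 50.8
```

Request:
servo_tool --steps '[0,0,0,-0.14,-0.23,0,1,0,0,0,-0.27,-0.46,0,1,0,0,0,-0.27,-0.46,-0.2,1,0,0,0,-0.27,-0.46,-0.35,1,0,0,0,-0.27,-0.46,-0.48,1,0,0,0,-0.27,-0.46,-0.48,1,0,0,0,-0.27,-0.46,-0.48,1]'

```text
t: 5.03
ee_pos: [0.467, -0.3591, 0.059]
ee_rot: [-0.002, 0.99, 0.138, -0.001]
contact_force: [0.2, 1.2, -2.7]
width: 0.035
gripper_force: 51.0
```

```bash
python3 - <<'E'
from rig import *
import cv2
print(get_obs()['ee_pos'])
a=camera('side')['color'][:,:,::-1][80:180,280:440];b=camera('top')['color'][:,:,::-1][190:290,310:470]
cv2.imwrite('pics/d2.png',cv2.resize(cv2.hconcat([a,b]),(800,250),interpolation=cv2.INTER_CUBIC))
E
```

```text
[ 0.46697078 -0.35911359  0.05899278]
```

View pics/d2.png

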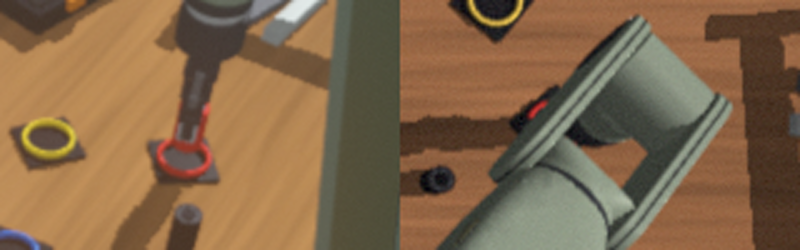

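The red socket hangs over the red rim, at left-crop (188,140). Lowering.

Request:
servo_tool --steps '[0,0,0,-0.01,-0.03,-0.08,1,0,0,0,-0.01,-0.03,-0.14,1,0,0,0,-0.01,-0.03,-0.14,1,0,0,0,-0.01,-0.03,-0.14,1]'

```text
t: 5.47
ee_pos: [0.4649, -0.3651, 0.0384]
ee_rot: [-0.001, 0.991, 0.137, -0.001]
contact_force: [-0.4, -0.8, -3.5]
width: 0.0348
gripper_force: 51.0
```

Bottom about 2 mm above the floor. Lower a touch more, then release.

Request:
servo_tool --steps '[0,0,0,0,0,-0.012,1,0,0,0,0,0,-0.012,1,0,0,0,0,0,-0.012,1]'

```text
t: 5.72
ee_pos: [0.4657, -0.3659, 0.0377]
ee_rot: [0.0, 0.991, 0.137, 0.0]
contact_force: [0.2, 0.3, -2.1]
width: 0.0349
gripper_force: 51.0
```

Request:
servo_tool --steps '[0,0,0,0,0,-0.008,1,0,0,0,0,0,-0.008,1,0,0,0,0,0,-0.008,0.2,0,0,0,0,0,-0.008,-0.2,0,0,0,0,0,-0.008,-1,0,0,0,0,0,-0.008,-1,0,0,0,0,0,-0.008,-1,0,0,0,0,0,-0.008,-1]'

```text
t: 6.38
ee_pos: [0.4658, -0.366, 0.0366]
ee_rot: [0.0, 0.991, 0.137, 0.0]
contact_force: [-0.3, -0.1, 0.0]
width: 0.0858
gripper_force: 0.0
```

Request:
servo_tool --steps '[0,0,0,0,0,0,-1,0,0,0,0,0,0,-1,0,0,0,0,0,0.2,-1,0,0,0,0,0,0.45,-1,0,0,0,0,0,0.7,-1,0,0,0,0,0,0.85,-1,0,0,0,0,0,0.85,-1]'

```text
t: 6.97
ee_pos: [0.4689, -0.3692, 0.1713]
ee_rot: [0.006, 0.99, 0.138, 0.004]
contact_force: [0.4, -1.0, 1.0]
width: 0.0855
gripper_force: 0.0
```

Request:
servo_tool --steps '[0,0,0,-0.1,0.96,0,-1,0,0,0,-0.1,0.96,0,-1,0,0,0,-0.1,0.96,0,-1,0,0,0,-0.1,0.96,0,-1]'

```text
t: 7.3
ee_pos: [0.4487, -0.2172, 0.1623]
ee_rot: [-0.002, 0.99, 0.138, -0.001]
contact_force: [-0.3, 0.0, -1.2]
width: 0.0854
gripper_force: 0.0
```

Request:
servo_tool --steps '[0,0,0,-0.1,0.96,0,-1,0,0,0,-0.1,0.96,0,-1,0,0,0,-0.1,0.96,0,-1,0,0,0,-0.1,0.96,0,-1]'

```text
t: 7.63
ee_pos: [0.4335, -0.0736, 0.1627]
ee_rot: [-0.001, 0.99, 0.139, -0.001]
contact_force: [-0.8, -0.8, 1.3]
width: 0.0855
gripper_force: 0.0
```

Request:
servo_tool --steps '[0,0,0,-0.1,0.96,0,-1,0,0,0,-0.1,0.96,0,-1,0,0,0,-0.1,0.96,0,-1,0,0,0,-0.1,0.96,0,-1]'

```text
t: 7.97
ee_pos: [0.4188, 0.0699, 0.1631]
ee_rot: [-0.001, 0.99, 0.139, -0.001]
contact_force: [0.6, 0.1, 0.4]
width: 0.0856
gripper_force: 0.0
```

Request:
servo_tool --steps '[0,0,0,-0.1,0.96,0,-1,0,0,0,-0.1,0.96,0,-1,0,0,0,-0.1,0.96,0,-1,0,0,0,-0.1,0.96,0,-1,0,0,0,-0.1,0.96,0,-1]'

```text
t: 8.38
ee_pos: [0.4044, 0.2137, 0.1633]
ee_rot: [-0.001, 0.99, 0.14, -0.0]
contact_force: [-0.5, 0.1, -0.2]
width: 0.0855
gripper_force: 0.0
```

```bash
python3 - <<'E'
from rig import *
import cv2
print(get_obs()['ee_pos'],get_obs()['joints'])
a=camera('side')['color'][:,:,::-1][80:180,280:440];b=camera('top')['color'][:,:,::-1][190:290,310:470]
cv2.imwrite('pics/d3.png',cv2.resize(cv2.hconcat([a,b]),(800,250),interpolation=cv2.INTER_CUBIC))
E
```

```text
[0.40437774 0.21369761 0.16331536] [2.95516864e-01 2.47873821e-02 1.89266821e+00 1.56608810e-03
 1.22445848e+00 1.58453517e+00]
```

View pics/d3.png

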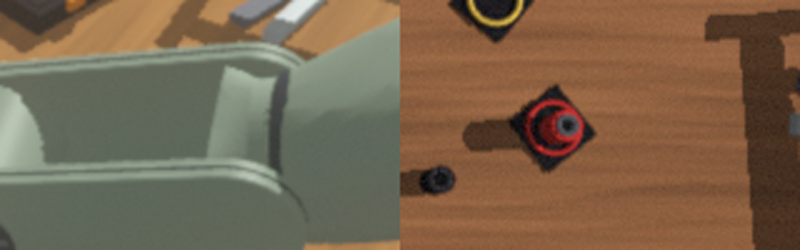

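The red socket stands inside the red rim, at right-crop (555,128). Next is green.

Request:
servo_tool --steps '[0,0,0,0.02,-0.03,-0.2,-1,0,0,0,0.02,-0.03,-0.45,-1,0,0,0,0.02,-0.03,-0.7,-1,0,0,0,0.02,-0.03,-0.91,-1,0,0,0,0.02,-0.03,-0.91,-1]'

```text
t: 8.9
ee_pos: [0.4023, 0.2022, 0.021]
ee_rot: [0.001, 0.991, 0.136, -0.008]
contact_force: [-1.9, -1.6, 1.0]
width: 0.0854
gripper_force: 0.0
```

Request:
servo_tool --steps '[0,0,0,0,0,0,1,0,0,0,0,0,0,1,0,0,0,0,0,0,1,0,0,0,0,0,0,1,0,0,0,0,0,0,1,0,0,0,0,0,0,1,0,0,0,0,0,0,1,0,0,0,0,0,0,1]'

```text
t: 9.57
ee_pos: [0.4108, 0.2065, 0.0298]
ee_rot: [-0.0, 0.99, 0.138, 0.003]
contact_force: [-1.0, 0.1, 5.7]
width: 0.0311
gripper_force: 48.8
```

Request:
servo_tool --steps '[0,0,0,0,0,0.2,1,0,0,0,0,0,0.4,1,0,0,0,0.2,-0.12,0.5,1,0,0,0,0.42,-0.26,0.5,1,0,0,0,0.64,-0.4,0.5,1,0,0,0,0.84,-0.52,0.5,1,0,0,0,0.84,-0.52,0.5,1,0,0,0,0.84,-0.52,0.5,1]'

```text
t: 10.23
ee_pos: [0.5364, 0.1266, 0.1033]
ee_rot: [0.0, 0.991, 0.136, 0.001]
contact_force: [0.6, -0.3, -2.4]
width: 0.0308
gripper_force: 50.4
```

Request:
servo_tool --steps '[0,0,0,0,0,-0.15,1,0,0,0,0,0,-0.3,1,0,0,0,0,0,-0.3,1,0,0,0,0,0,-0.3,1]'

```text
t: 10.57
ee_pos: [0.5317, 0.1283, 0.0561]
ee_rot: [-0.0, 0.99, 0.138, -0.002]
contact_force: [-0.0, -0.1, -0.8]
width: 0.0309
gripper_force: 50.3
```

```bash
python3 - <<'E'
from rig import *
import cv2
print(get_obs()['ee_pos'])
a=camera('side')['color'][:,:,::-1][170:290,170:330]
cv2.imwrite('pics/d4.png',cv2.resize(a,(640,480),interpolation=cv2.INTER_CUBIC))
E
```

```text
[0.53171068 0.12826164 0.05608809]
```

View pics/d4.png

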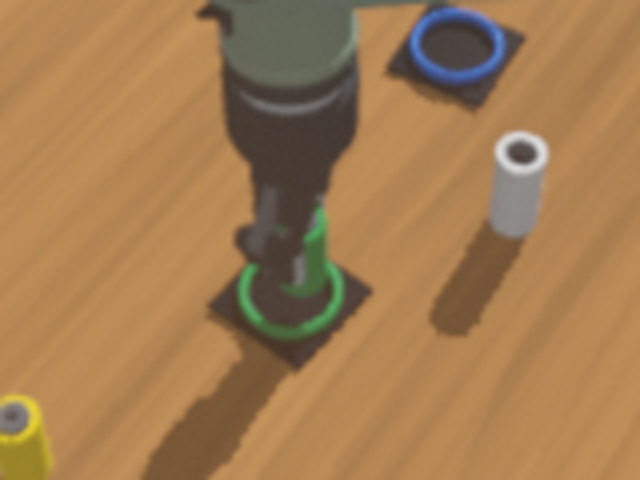

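The green socket's bottom is at (302,285) and the rim centre at (291,293). It sits about 6 mm to image right, so I'll shift +x/+y while lowering.

Request:
servo_tool --steps '[0,0,0,0.03,0.015,0,1,0,0,0,0.03,0.015,-0.06,1,0,0,0,0.03,0.015,-0.12,1,0,0,0,0.03,0.015,-0.12,1,0,0,0,0.03,0.015,-0.12,1]'

```text
t: 11.03
ee_pos: [0.538, 0.1299, 0.0383]
ee_rot: [-0.0, 0.99, 0.138, -0.001]
contact_force: [-0.6, 0.3, -2.2]
width: 0.0314
gripper_force: 50.3
```

Request:
servo_tool --steps '[0,0,0,0,0,-0.018,1,0,0,0,0,0,-0.018,1,0,0,0,0,0,-0.018,1]'

```text
t: 11.28
ee_pos: [0.539, 0.1299, 0.0365]
ee_rot: [-0.0, 0.991, 0.137, -0.0]
contact_force: [0.3, -1.0, -2.4]
width: 0.0307
gripper_force: 50.3
```

Request:
servo_tool --steps '[0,0,0,0,0,-0.01,1,0,0,0,0,0,-0.01,1,0,0,0,0,0,-0.01,0.2,0,0,0,0,0,-0.01,-0.2,0,0,0,0,0,-0.01,-1,0,0,0,0,0,-0.01,-1,0,0,0,0,0,-0.01,-1,0,0,0,0,0,-0.01,-1]'

```text
t: 11.95
ee_pos: [0.5392, 0.13, 0.0353]
ee_rot: [0.0, 0.991, 0.138, 0.0]
contact_force: [-0.1, -0.6, -0.3]
width: 0.0852
gripper_force: 0.0
```

Request:
servo_tool --steps '[0,0,0,0,0,0,-1,0,0,0,0,0,0,-1,0,0,0,0,0,0.2,-1,0,0,0,0,0,0.45,-1,0,0,0,0,0,0.7,-1,0,0,0,0,0,0.8,-1,0,0,0,0,0,0.8,-1]'

```text
t: 12.53
ee_pos: [0.5431, 0.1304, 0.161]
ee_rot: [0.0, 0.99, 0.137, 0.006]
contact_force: [1.4, -0.6, -0.4]
width: 0.0852
gripper_force: 0.0
```

Request:
servo_tool --steps '[0,0,0,-0.25,0.77,0,-1,0,0,0,-0.25,0.77,0,-1,0,0,0,-0.25,0.77,0,-1]'

```text
t: 12.78
ee_pos: [0.5003, 0.2461, 0.1539]
ee_rot: [-0.0, 0.991, 0.136, -0.001]
contact_force: [0.3, 0.1, -0.4]
width: 0.0853
gripper_force: 0.0
```

Request:
servo_tool --steps '[0,0,0,-0.25,0.77,-0.2,-1,0,0,0,-0.25,0.77,-0.2,-1,0,0,0,-0.25,0.77,-0.2,-1,0,0,0,-0.25,0.77,-0.2,-1,0,0,0,-0.25,0.77,-0.2,-1]'

```text
t: 13.2
ee_pos: [0.4614, 0.362, 0.1226]
ee_rot: [0.001, 0.99, 0.14, -0.002]
contact_force: [-0.1, -1.3, 0.2]
width: 0.0851
gripper_force: 0.0
```

```bash
python3 - <<'E'
from rig import *
import cv2
print(get_obs()['ee_pos'],get_obs()['joints'])
a=camera('side')['color'][:,:,::-1][180:340,130:290];b=camera('top')['color'][:,:,::-1][150:310,90:250]
cv2.imwrite('pics/d5.png',cv2.resize(cv2.hconcat([a,b]),(800,400),interpolation=cv2.INTER_CUBIC))
E
```

```text
[0.46143307 0.362038   0.122571  ] [ 5.17892146e-01  3.41952590e-01  1.60905185e+00 -2.39295288e-04
  1.19509671e+00  1.80846312e+00]
```

View pics/d5.png

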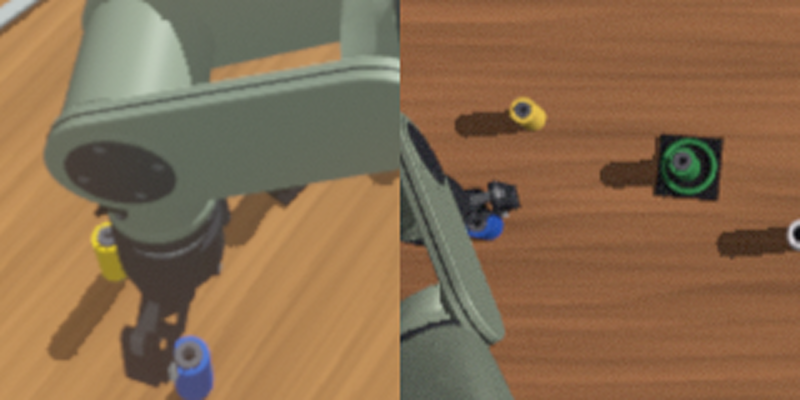

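Green stands in its rim, at right-crop (687,165). Blue is undisturbed under the hand. Gripping blue.

Request:
servo_tool --steps '[0,0,0,0.015,0,-0.2,-1,0,0,0,0.015,0,-0.4,-1,0,0,0,0.015,0,-0.62,-1,0,0,0,0.015,0,-0.62,-1,0,0,0,0.015,0,-0.62,-1]'

```text
t: 13.72
ee_pos: [0.4652, 0.3584, 0.0303]
ee_rot: [0.001, 0.991, 0.136, -0.003]
contact_force: [-0.4, -0.0, 0.7]
width: 0.0853
gripper_force: 0.0
```

Request:
servo_tool --steps '[0,0,0,0,0,0,1,0,0,0,0,0,0,1,0,0,0,0,0,0,1,0,0,0,0,0,0,1,0,0,0,0,0,0,1,0,0,0,0,0,0,1,0,0,0,0,0,0,1,0,0,0,0,0,0,1]'

```text
t: 14.38
ee_pos: [0.4677, 0.3619, 0.0341]
ee_rot: [-0.001, 0.99, 0.138, 0.002]
contact_force: [-2.1, -0.3, 5.4]
width: 0.0331
gripper_force: 49.0
```

Request:
servo_tool --steps '[0,0,0,0,0,0.2,1,0,0,0,0,0,0.45,1,0,0,0,0,0,0.7,1,0,0,0,0,0,0.9,1,0,0,0,0.02,-0.1,0.9,1,0,0,0,0.06,-0.3,0.9,1,0,0,0,0.1,-0.5,0.9,1]'

```text
t: 14.97
ee_pos: [0.481, 0.286, 0.1677]
ee_rot: [-0.0, 0.99, 0.139, 0.001]
contact_force: [0.3, -0.1, -2.1]
width: 0.0329
gripper_force: 50.3
```

Request:
servo_tool --steps '[0,0,0,0.05,-0.25,0,1,0,0,0,0.1,-0.5,0,1,0,0,0,0.15,-0.75,0,1,0,0,0,0.2,-1,0,1]'

```text
t: 15.3
ee_pos: [0.5106, 0.1344, 0.1666]
ee_rot: [0.0, 0.99, 0.138, -0.001]
contact_force: [0.6, 1.2, -1.7]
width: 0.0329
gripper_force: 50.3
```

Request:
servo_tool --steps '[0,0,0,0.05,-0.25,0,1,0,0,0,0.1,-0.5,0,1,0,0,0,0.15,-0.75,0,1,0,0,0,0.2,-1,0,1,0,0,0,0.2,-1,0,1,0,0,0,0.2,-1,0,1]'

```text
t: 15.8
ee_pos: [0.541, -0.016, 0.1666]
ee_rot: [-0.0, 0.991, 0.135, -0.001]
contact_force: [0.4, 1.0, -2.6]
width: 0.0332
gripper_force: 50.6
```

Request:
servo_tool --steps '[0,0,0,0.05,-0.25,0,1,0,0,0,0.1,-0.5,0,1,0,0,0,0.12,-0.62,0,1,0,0,0,0.12,-0.62,-0.2,1,0,0,0,0.12,-0.62,-0.42,1,0,0,0,0.12,-0.62,-0.64,1,0,0,0,0.12,-0.62,-0.68,1,0,0,0,0.12,-0.62,-0.68,1]'

```text
t: 16.47
ee_pos: [0.5559, -0.1045, 0.0616]
ee_rot: [-0.002, 0.99, 0.138, -0.004]
contact_force: [-0.6, 0.0, -2.2]
width: 0.033
gripper_force: 51.0
```

Request:
servo_tool --steps '[0,0,0,0,0,0,1,0,0,0,0,0,0,1,0,0,0,0,0,0,1]'

```text
t: 16.72
ee_pos: [0.5616, -0.1074, 0.0679]
ee_rot: [0.001, 0.99, 0.138, 0.002]
contact_force: [0.6, 0.6, -1.2]
width: 0.0327
gripper_force: 51.0
```

```bash
python3 - <<'E'
from rig import *
import cv2
print(get_obs()['ee_pos'])
a=camera('side')['color'][:,:,::-1][110:230,210:370]
cv2.imwrite('pics/d6.png',cv2.resize(a,(640,480),interpolation=cv2.INTER_CUBIC))
E
```

```text
[ 0.56156762 -0.10735387  0.06786999]
```

View pics/d6.png

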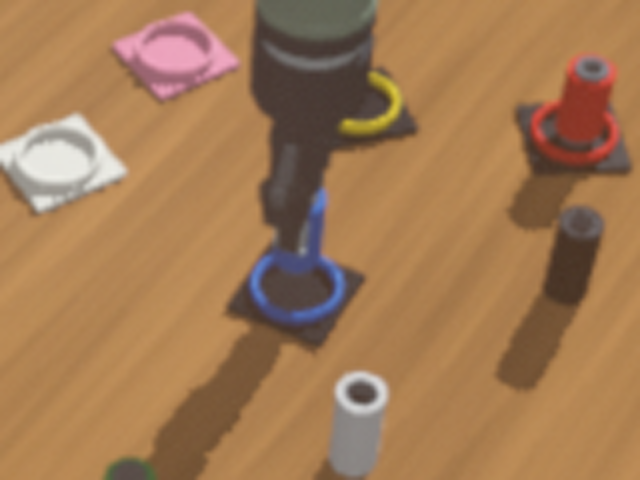

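The blue socket's bottom is at (300,262), directly above the blue rim at (297,286). Red is standing in its own rim. Lowering blue.

Request:
servo_tool --steps '[0,0,0,-0.01,-0.005,-0.1,1,0,0,0,-0.01,-0.005,-0.17,1,0,0,0,-0.01,-0.005,-0.17,1,0,0,0,-0.01,-0.005,-0.17,1,0,0,0,-0.01,-0.005,-0.17,1]'

```text
t: 17.18
ee_pos: [0.5579, -0.1078, 0.0399]
ee_rot: [0.0, 0.991, 0.137, -0.0]
contact_force: [0.6, 0.9, -1.1]
width: 0.033
gripper_force: 50.3
```

Request:
servo_tool --steps '[0,0,0,0,0,-0.006,1,0,0,0,0,0,-0.006,1,0,0,0,0,0,-0.006,1]'

```text
t: 17.43
ee_pos: [0.5579, -0.1078, 0.0389]
ee_rot: [0.0, 0.991, 0.137, 0.0]
contact_force: [-0.2, -1.0, -2.6]
width: 0.033
gripper_force: 50.3
```

Request:
servo_tool --steps '[0,0,0,0,0,-0.007,1,0,0,0,0,0,-0.007,1,0,0,0,0,0,-0.007,0.2,0,0,0,0,0,-0.007,-0.2,0,0,0,0,0,-0.007,-1,0,0,0,0,0,-0.007,-1,0,0,0,0,0,-0.007,-1,0,0,0,0,0,-0.007,-1]'

```text
t: 18.1
ee_pos: [0.5579, -0.1078, 0.0376]
ee_rot: [0.0, 0.991, 0.137, 0.0]
contact_force: [0.2, 0.7, 0.5]
width: 0.0855
gripper_force: 0.0
```

Request:
servo_tool --steps '[0,0,0,0,0,0,-1,0,0,0,0,0,0,-1,0,0,0,0,0,0.2,-1,0,0,0,0,0,0.45,-1,0,0,0,0,0,0.7,-1,0,0,0,0,0,0.85,-1,0,0,0,0,0,0.85,-1]'

```text
t: 18.68
ee_pos: [0.5623, -0.1093, 0.1724]
ee_rot: [0.003, 0.99, 0.138, 0.006]
contact_force: [-0.1, 0.5, 1.1]
width: 0.0855
gripper_force: 0.0
```

Request:
servo_tool --steps '[0,0,0,0.08,0.94,0,-1,0,0,0,0.08,0.94,0,-1,0,0,0,0.08,0.94,0,-1,0,0,0,0.08,0.94,0,-1]'

```text
t: 19.02
ee_pos: [0.5691, 0.0377, 0.1644]
ee_rot: [-0.001, 0.99, 0.139, -0.0]
contact_force: [0.5, -0.2, -0.2]
width: 0.0851
gripper_force: 0.0
```

Request:
servo_tool --steps '[0,0,0,0.08,0.94,0,-1,0,0,0,0.08,0.94,0,-1,0,0,0,0.08,0.94,0,-1,0,0,0,0.08,0.94,0,-1]'

```text
t: 19.35
ee_pos: [0.5811, 0.1792, 0.1644]
ee_rot: [-0.001, 0.99, 0.139, -0.0]
contact_force: [0.4, -0.4, -0.3]
width: 0.0855
gripper_force: 0.0
```

Request:
servo_tool --steps '[0,0,0,0.08,0.94,-0.2,-1,0,0,0,0.08,0.94,-0.2,-1,0,0,0,0.08,0.94,-0.2,-1,0,0,0,0.08,0.94,-0.2,-1,0,0,0,0.08,0.94,-0.2,-1,0,0,0,0.08,0.94,-0.2,-1,0,0,0,0.08,0.94,-0.2,-1]'

```text
t: 19.93
ee_pos: [0.5935, 0.3144, 0.1344]
ee_rot: [0.0, 0.991, 0.137, -0.001]
contact_force: [0.7, 0.2, -0.1]
width: 0.0854
gripper_force: 0.0
```

```bash
python3 - <<'E'
from rig import *
import cv2
print(get_obs()['ee_pos'],get_obs()['joints'])
a=camera('side')['color'][:,:,::-1][200:320,110:270];b=camera('top')['color'][:,:,::-1][150:270,110:350]
cv2.imwrite('pics/d7.png',cv2.resize(cv2.hconcat([a,b]),(800,240),interpolation=cv2.INTER_CUBIC))
E
```

```text
[0.59350461 0.31439373 0.13442574] [ 3.58778660e-01  4.91863565e-01  1.36960541e+00 -7.35238853e-04
  1.28154420e+00  1.65408186e+00]
```

View pics/d7.png

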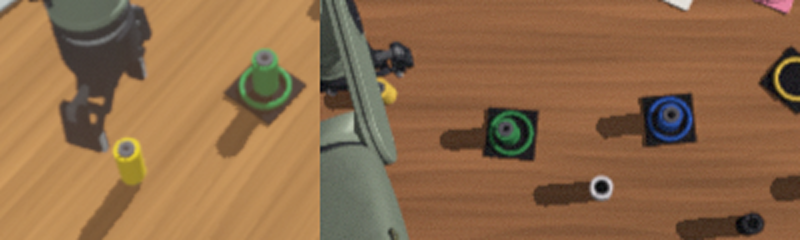

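Green and blue stand in their rims, and yellow is under the hand at left-crop (127,150). Gripping yellow.

Request:
servo_tool --steps '[0,0,0,0.01,0.01,-0.2,-1,0,0,0,0.01,0.01,-0.45,-1,0,0,0,0.01,0.01,-0.69,-1,0,0,0,0.01,0.01,-0.69,-1,0,0,0,0.01,0.01,-0.69,-1]'

```text
t: 20.45
ee_pos: [0.5932, 0.3145, 0.0292]
ee_rot: [0.001, 0.991, 0.137, -0.003]
contact_force: [-0.0, 0.0, 1.0]
width: 0.0855
gripper_force: 0.0
```

Request:
servo_tool --steps '[0,0,0,0,0,0,1,0,0,0,0,0,0,1,0,0,0,0,0,0,1,0,0,0,0,0,0,1,0,0,0,0,0,0,1,0,0,0,0,0,0,1,0,0,0,0,0,0,1,0,0,0,0,0,0,1]'

```text
t: 21.12
ee_pos: [0.5968, 0.3172, 0.034]
ee_rot: [-0.0, 0.99, 0.138, 0.002]
contact_force: [-0.9, -0.7, 7.5]
width: 0.029
gripper_force: 49.1
```

Request:
servo_tool --steps '[0,0,0,0,0,0.2,1,0,0,0,0,0,0.45,1,0,0,0,0,0,0.7,1,0,0,0,0,0,0.9,1,0,0,0,0.01,-0.1,0.9,1,0,0,0,0.02,-0.3,0.9,1,0,0,0,0.02,-0.55,0.9,1]'

```text
t: 21.7
ee_pos: [0.5978, 0.235, 0.1662]
ee_rot: [-0.0, 0.99, 0.139, 0.0]
contact_force: [0.5, -0.4, -3.0]
width: 0.0288
gripper_force: 50.1
```

Request:
servo_tool --steps '[0,0,0,0.01,-0.25,0,1,0,0,0,0.02,-0.5,0,1,0,0,0,0.03,-0.75,0,1,0,0,0,0.04,-1,0,1]'

```text
t: 22.03
ee_pos: [0.6027, 0.0822, 0.1647]
ee_rot: [-0.0, 0.99, 0.138, -0.002]
contact_force: [1.0, 0.8, -3.2]
width: 0.0288
gripper_force: 50.0
```

Request:
servo_tool --steps '[0,0,0,0.01,-0.25,0,1,0,0,0,0.02,-0.5,0,1,0,0,0,0.03,-0.75,0,1,0,0,0,0.04,-1,0,1]'

```text
t: 22.37
ee_pos: [0.6087, -0.0676, 0.1648]
ee_rot: [-0.001, 0.991, 0.137, -0.001]
contact_force: [-0.4, -0.0, -3.0]
width: 0.0287
gripper_force: 50.0
```

Request:
servo_tool --steps '[0,0,0,0.01,-0.25,0,1,0,0,0,0.02,-0.5,0,1,0,0,0,0.03,-0.75,0,1,0,0,0,0.04,-1,0,1,0,0,0,0.04,-1,0,1,0,0,0,0.04,-1,0,1]'

```text
t: 22.87
ee_pos: [0.6148, -0.2182, 0.1646]
ee_rot: [-0.001, 0.991, 0.135, -0.001]
contact_force: [0.1, 1.5, -2.8]
width: 0.0288
gripper_force: 50.2
```

Request:
servo_tool --steps '[0,0,0,0.02,-0.27,0,1,0,0,0,0.03,-0.55,0,1,0,0,0,0.03,-0.55,-0.1,1,0,0,0,0.03,-0.55,-0.3,1,0,0,0,0.03,-0.55,-0.5,1,0,0,0,0.03,-0.55,-0.66,1,0,0,0,0.03,-0.55,-0.66,1,0,0,0,0.03,-0.55,-0.66,1]'

```text
t: 23.53
ee_pos: [0.6187, -0.2957, 0.0644]
ee_rot: [-0.002, 0.99, 0.138, -0.003]
contact_force: [1.0, -0.2, -1.0]
width: 0.0286
gripper_force: 50.8
```

Request:
servo_tool --steps '[0,0,0,0,0,0,1,0,0,0,0,0,0,1,0,0,0,0,0,0,1]'

```text
t: 23.78
ee_pos: [0.6226, -0.299, 0.0706]
ee_rot: [0.002, 0.99, 0.138, 0.002]
contact_force: [0.9, -0.2, -2.7]
width: 0.0289
gripper_force: 50.7
```

```bash
python3 - <<'E'
from rig import *
import cv2
print(get_obs()['ee_pos'])
a=camera('side')['color'][:,:,::-1][70:190,220:380]
cv2.imwrite('pics/d8.png',cv2.resize(a,(640,480),interpolation=cv2.INTER_CUBIC))
E
```

```text
[ 0.62262231 -0.2990242   0.07061216]
```

View pics/d8.png

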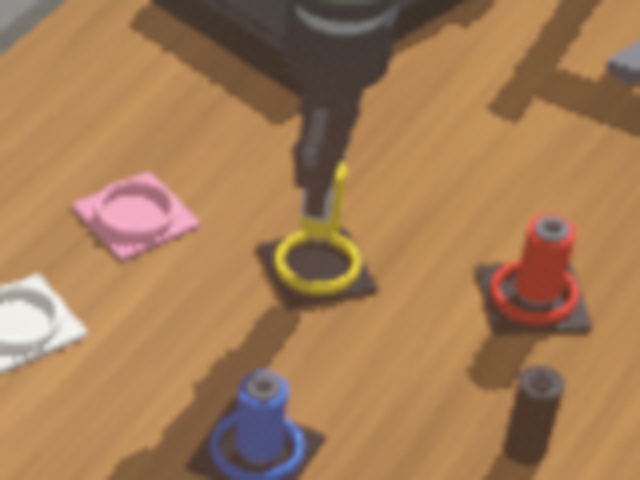

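Yellow's bottom is at (321,232), above the yellow rim at (318,262). Lowering.

Request:
servo_tool --steps '[0,0,0,-0.01,-0.005,-0.1,1,0,0,0,-0.01,-0.005,-0.18,1,0,0,0,-0.01,-0.005,-0.18,1,0,0,0,-0.01,-0.005,-0.18,1,0,0,0,-0.01,-0.005,-0.18,1]'

```text
t: 24.25
ee_pos: [0.6193, -0.2989, 0.0407]
ee_rot: [-0.0, 0.991, 0.137, -0.0]
contact_force: [-0.9, 0.2, -2.6]
width: 0.0289
gripper_force: 51.1
```

Request:
servo_tool --steps '[0,0,0,0,0,-0.012,1,0,0,0,0,0,-0.012,1,0,0,0,0,0,-0.012,1]'

```text
t: 24.5
ee_pos: [0.6195, -0.2991, 0.0391]
ee_rot: [0.0, 0.991, 0.137, 0.0]
contact_force: [-0.5, -0.9, -2.2]
width: 0.0289
gripper_force: 51.1
```

Request:
servo_tool --steps '[0,0,0,0,0,-0.006,1,0,0,0,0,0,-0.006,1,0,0,0,0,0,-0.006,0.2,0,0,0,0,0,-0.006,-0.2,0,0,0,0,0,-0.006,-1,0,0,0,0,0,-0.006,-1,0,0,0,0,0,-0.006,-1,0,0,0,0,0,-0.006,-1]'

```text
t: 25.17
ee_pos: [0.6193, -0.299, 0.0379]
ee_rot: [0.0, 0.991, 0.137, 0.0]
contact_force: [0.7, -0.3, 0.1]
width: 0.0848
gripper_force: 0.0
```

Request:
servo_tool --steps '[0,0,0,0,0,0,-1,0,0,0,0,0,0,-1,0,0,0,0,0,0.2,-1,0,0,0,0,0,0.45,-1,0,0,0,0,0,0.7,-1,0,0,0,0,0,0.9,-1,0,0,0,0,0,0.9,-1]'

```text
t: 25.75
ee_pos: [0.6239, -0.3019, 0.183]
ee_rot: [0.005, 0.99, 0.138, 0.006]
contact_force: [1.3, -0.8, 1.4]
width: 0.0856
gripper_force: 0.0
```

Request:
servo_tool --steps '[0,0,0,0,1,0.3,-1,0,0,0,0,1,0.3,-1,0,0,0,0,1,0.3,-1,0,0,0,0,1,0.3,-1,0,0,0,0,1,0.3,-1,0,0,0,0,1,0.3,-1]'

```text
t: 26.25
ee_pos: [0.6199, -0.1474, 0.2189]
ee_rot: [0.001, 0.99, 0.139, 0.001]
contact_force: [-0.9, -0.3, 0.3]
width: 0.0852
gripper_force: 0.0
```

```bash
python3 - <<'E'
from rig import *
import cv2
print(get_obs()['ee_pos'])
a=camera('side')['color'][:,:,::-1];b=camera('top')['color'][:,:,::-1]
cv2.imwrite('pics/d9.png',cv2.resize(cv2.hconcat([a[70:270,190:390],b[130:330,190:390]]),(800,400),interpolation=cv2.INTER_CUBIC))
E
```

```text
[ 0.61986278 -0.14744997  0.21890914]
```

View pics/d9.png

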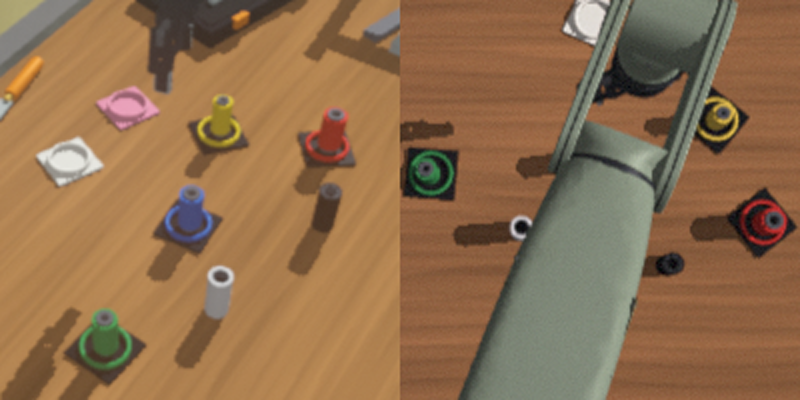

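All four coloured sockets stand in their own rims (left-crop: yellow (222,120), red (333,135), blue (190,210), green (105,335)). Black and chrome are standing where they were, and the arm is clear.

```bash
python3 -c "from rig import *;print(close_job())"
```

```text
the job is handed in; nothing more can be done
None
```

The red, blue, green and yellow sockets each stand upright in the holder of their own colour, the black and chrome sockets were left where they stood, and the job was handed in at about 26 s.

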